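# Cycle the bench spring tester and hold it at the red mark

## Task

Check the spring in the bench tester: by its orange handle, draw the drawbar out until the black pointer stands over the yellow clip and pause there for a good second, then ease it back fully home without letting it snap. Then draw it out again until the pointer stands over the red clip and keep it there: you finish still gripping the handle, holding the pull at the red clip. Leave both clips and the other things on the bench where they are.

Things in the scene. Friction and masses are not known exactly. Their poses are not given: they have to be found in the camera images.
- tester: spring tester fixed to the bench: plywood base 18 mm thick, spanning x -260 to +200, y -85 to +85 mm; blue spring housing x 0 to 175 mm, 70 mm wide, top 84 mm above the bench. Origin on the bench surface under the middle of the housing's front face; z up. The drawbar is pulled out along the tester's own -x (roughly towards the robot); +y is the yellow clip's side
- drawbar (a joint): how far the spring-loaded drawbar is pulled out (m): 0 fully home against its stop, 0.14 at the end; it grows along the tester's -x. The spring always pulls it home: about 3 N at 0, rising by 90 N/m to about 14 N at 0.12. It returns quickly if let go
- handle: orange upright round post on the drawbar, 23 mm diameter above a 28 mm foot, 80 mm tall, from 65 to 145 mm above the bench; it moves with the drawbar. Origin at the centre of its foot, 65 mm above the bench (75 mm ahead of the housing, tester x = -75 mm, when home). It swivels stiffly about its own axis; grip it from above at any yaw
- handle_grip (a point): the point to grip on the handle: on the post's axis, 58 mm above its foot, 123 mm above the bench, 22 mm below its top
- pointer (a point): middle of the black pointer, a thin blade 3 mm thick lying across the drawbar (138 mm along the tester's y), 55 mm behind the handle's axis (towards the housing), passing over both clips; its centre is 50 mm above the bench
- yellow_clip (a joint): where the yellow clip is set on its rail (m): the drawbar value at which the pointer stands exactly over the clip's middle. From 0.045 to 0.115
- red_clip (a joint): the same for the red clip, on the other rail; may be nearer or farther than the yellow one
- yellow_mark (a point): middle of the top of the yellow clip (12 mm wide along the rail, 32 mm across), on the rail at tester y = +55 mm, 43 mm above the bench
- red_mark (a point): middle of the top of the red clip (same size), on the rail at tester y = -55 mm, 43 mm above the bench
- bolt_jar: glass jar of bolts with red lid, 67 mm diameter, 97 mm tall; stands beside the tester on the yellow clip's side; origin at the centre of its underside
- paint_tin: paint tin with green label, 84 mm diameter, 110 mm tall; stands beside the tester on the red clip's side; origin at the centre of its underside
- wrench: steel wrench lying at the right of the bench; origin at the centre of its underside
- hammer: hammer lying at the left of the bench; origin at the centre of its underside
- screwdriver: red-handled screwdriver lying at the left of the bench; origin at the centre of its underside
- jam_jar: glass jar with brass lid, 68 mm diameter, 100 mm tall, at the right of the bench; origin at the centre of its underside

How it is judged:
By the outcome, as a careful person would: the job done as asked, in the order asked, and still so for the second after the job is handed in, while the arm keeps its last pose, push and grip.
It also fails if it takes over 45 s, if anything falls off the work surface, if the arm or the gripper's body presses on something with over 40 N, if the wrist force passes 120 N, or if a joint passes its speed limit or range.

## Robot

A 6-joint arm with a two-finger parallel gripper is mounted at the origin on the work surface. World frame = base frame: x ahead of the robot, y to its left, z up, the work surface at z = 0. Lengths are in mm, angles in rad, forces in N, time in s.
With the tool pointing down it reaches from about 350 to 875 mm from the base axis. Payload 4.2 kg.
Tool frame: the origin (TCP) lies at the centre of the arm's flange, where the gripper is bolted on; the fingertips stand arm.tip_reach ahead of it and the grasp point (between the pads) lies 155 mm ahead of it (arm.tip_reach is the distance from the TCP to the fingertips, in mm); z points along the fingers, y is the line along which they close (so a half turn about z gives the same grasp; the last joint's range is limited). The gripper opens to 85 mm and grips with 20 to 120 N. Pads are 22 mm wide; open, the fingers measure 114 mm over their backs; the gripper's body (76 mm by 85 mm) begins 54 mm behind the grasp point. The pads swing forward as they close: fully open they stand 13 mm farther back than shut.
Start: joints at [1.381, 0.385, 0.008, 0, -1.194, -0.259], TCP at [271.144, 563.099, 404.712] pointing down, gripper open.
Joint ranges: [-3.14, 3.14], [-1.21, 2.06], [-1.07, 1.41], [-3.16, 2.05], [-2.99, -0.16], [-3.1, 3.1]. Speed limits (rad/s): [2.79, 2.79, 3.14, 3.14, 3.14, 3.14].

## Interface

Orientations are given as a rotation vector (axis times angle).
In Python, from station import arm, capture, get_calibration, order, look_for, tip_of gives the robot as it stands.
- The arm moves only by the tool servo_tool, never from a script. Its argument "motion" is a list of rows, each a list of 5 numbers: the finger opening in cm, from 0 to 8.54, then the shift along the tool's x, y, z in cm, then the turn about the tool's z in degrees. A call has 1 to 8 rows; each row shifts and turns the commanded pose from where the row before left it, along the tool's axes as they then stand; what a row does not reach is not made up. A row lasts 1/8 s, in which the tool goes at most 62.5 mm and 10.7 degrees, less where a joint would pass 70% of its speed; a pose out of reach is approached as far as the arm can. A call is refused whole if a number of a shift passes 6.25 or a number of a turn 10.7, either way. A call with a gripper value outside its range is refused whole. The fingers move at their own pace and stop on an object; "force" is the grip in N (left out, the last holds). Time passes only in rows, so rows that do not move let the fingers close. It gives the time, the measured TCP pose, the force, the opening and the grip force at its end, in the units of the state.
- arm.sense(): the state, without advancing time (a new reading comes with each control period).
- capture(name): name is "scene" or "top" or "wrist"; returns the picture (384x512x3 uint8, blue, green, red); there is no depth.
- get_calibration(name): a dict with "K" (3x3 intrinsics, pixels), "T" (4x4, takes a point from camera to world coordinates). Camera axes: x right, y down, z forward; pixel columns grow to the right and rows downward; lengths in mm; the calibration is good to about 2 mm. A picture is of the moment at which its call begins: read the wrist's pose just before it. get_calibration takes no time and is no camera call; for the wrist camera it gives the pose at the moment of the call.
- order.close_job(): hands the job in; it is judged then, once.
Trained networks look in the newest picture that a camera, given by its name, has taken for a name from the list of things; names that differ only in an ending like _2 or _b are one class to them, and where a whole thing is asked for, a point or a joint stands for the part that bears it (a point fixed in the world has none). Each returns a list of dicts, best first, with "score" (0 to 1); they miss things now and then, are a little off and sometimes report something else, mostly with a low value. They report only what shows in the picture. A call takes as long as a camera call.
- look_for(camera, query): "rect" ([left, top, right, bottom] in pixels, round what is visible of it).
- tip_of(camera, query): "uv" ([column, row] in pixels: a listed point, or the origin of a listed thing).
The state is a dict: "t": time; "joints": joint angles; "joint_velocities": joint speeds; "effort": joint torques, N m; "eef_pos": TCP position; "tcp_rot": TCP orientation; "ft_force": force on the tool from outside, world axes, zero at the start; "moment": the same for the moment, N m; "gripper_width": opening from 0.0 (shut) to 1.0 (fully open); "grasp_force": force on a finger pad.
Only numpy, scipy, OpenCV 4.12 (cv2) and the standard library are available. Lean on these libraries where they do the work, as an engineer would, in place of code of your own. Each camera call takes 0.05 s, during which the arm holds its last target. There are 200 camera calls.

## Working session

There is one attempt and no reset: what is moved stays moved. The work goes in short steps, Python scripts to look and compute and a tool call to move; the robot and the scene stay as the last step left them, time stands still between calls to the robot, and variables do not carry over. Pictures are saved under pics/ and viewed, at most 10 in all, crops included, and the job is handed in when it is done.

Besides the shell and the picture viewer there is one more tool, called by a JSON object that holds its "name" and its "arguments". servo_tool: Moves the arm, as the interface text tells. Its arguments: {"type":"object","properties":{"motion":{"type":"array"},"force":{"type":"number"}},"required":["motion"]}

```bash
mkdir -p pics
cat > h.py <<'E'
import numpy as np, cv2
from station import arm, capture, get_calibration, order, look_for, tip_of
def P(cal):
    T=np.linalg.inv(cal["T"]); return np.array(cal["K"])@T[:3]
def tri(obs): # [(P,uv)]
    A=[]
    for p,(u,v) in obs: A+= [u*p[2]-p[0], v*p[2]-p[1]]
    x=np.linalg.svd(np.array(A)/1.0)[2][-1]; return x[:3]/x[3]
def onz(cal,uv,z):
    T=np.array(cal["T"]); d=T[:3,:3]@np.linalg.inv(cal["K"])@[uv[0],uv[1],1.]
    return T[:3,3]+d*(z-T[2,3])/d[2]
def proj(cal,X):
    q=P(cal)@np.append(X,1); return q[:2]/q[2]
E
python3 - <<'E'
from h import *
np.set_printoptions(precision=1,suppress=True)
print(arm.sense(), arm.tip_reach)
Q=["tester","handle","handle_grip","pointer","yellow_mark","red_mark","bolt_jar","paint_tin"]
obs={q:[] for q in Q}; ims=[]
for c in ["scene","top"]:
    im=capture(c); ims.append(im); cal=get_calibration(c)
    for q in Q:
        r=tip_of(c,q)
        if r: obs[q].append((P(cal),r[0]["uv"])); print(c,q,np.array(r[0]["uv"]),round(r[0]["score"],2))
for q in Q:
    if len(obs[q])==2: print(q,tri(obs[q]))
cv2.imwrite("pics/a.png",ims[0]);cv2.imwrite("pics/b.png",ims[1])
E
```

```text
{'t': 0.0, 'joints': array([ 1.4,  0.4,  0. , -0. , -1.2, -0.3]), 'joint_velocities': array([-0., -0., -0., -0.,  0.,  0.]), 'effort': array([ -0. , -39.2,  18.8,   4.2,  -0. ,  -0. ]), 'eef_pos': array([271.1, 562.9, 403.6]), 'tcp_rot': array([ 3.1, -0.7, -0. ]), 'ft_force': array([ 0.6, -0.3, -0.1]), 'moment': array([ 0. ,  0.1, -0. ]), 'grasp_force': 0.0, 'gripper_width': 1.0016808943712852} 173.4
scene tester [203.  240.8] 0.78
scene handle [209.3 209.4] 0.56
scene handle_grip [206.5 198.1] 0.68
scene yellow_mark [220.6 215.5] 0.48
scene red_mark [189.4 206.1] 0.63
scene bolt_jar [261.1 218.5] 0.9
scene paint_tin [164.  202.3] 0.85
top tester [292.2 155.8] 0.84
top handle [287.2 168.2] 0.64
top handle_grip [380.5 226.2] 0.68
top pointer [291.  155.9] 0.58
top yellow_mark [274.  166.9] 0.59
top red_mark [304.2 174.1] 0.54
top bolt_jar [248.7 179.1] 0.76
top paint_tin [330.  175.2] 0.75
tester [706.8 -87.4 -30.5]
handle [634.3 -66.2  58.6]
handle_grip [  250.7  -544.8 -1137. ]
yellow_mark [645.  -20.8  50.4]
red_mark [ 615.2 -138.7   23.1]
bolt_jar [606.9  94.7 -10.7]
paint_tin [ 608.2 -237.4    8.3]
```

View pics/a.png

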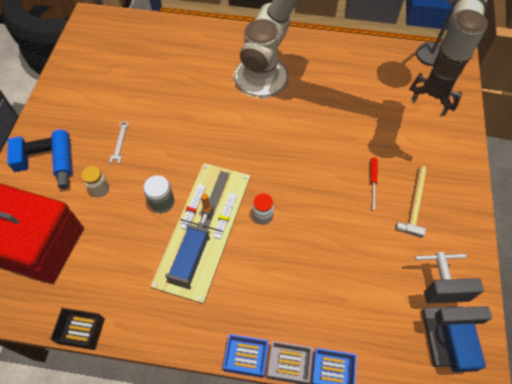

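View pics/b.png

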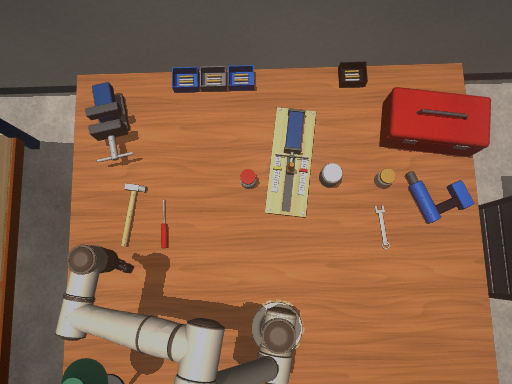

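Run:
```python
from h import *
np.set_printoptions(precision=4,suppress=True)
s=arm.sense();print(s["eef_pos"],s["tcp_rot"],s["t"])
c=get_calibration("wrist");print(c)
R=cv2.Rodrigues(s["tcp_rot"])[0];print(R)
print("cam in tool",R.T@(np.array(c["T"])[:3,3]-s["eef_pos"]),R.T@np.array(c["T"])[:3,:3])
```

```text
[271.1325 563.1079 404.7318] [-3.0628  0.699   0.0001] 0.9
{'K': array([[325.6584,   0.    , 254.755 ],
       [  0.    , 325.6584, 188.4044],
       [  0.    ,   0.    ,   1.    ]]), 'T': array([[ -0.4345,  -0.8548,  -0.2837, 344.4644],
       [ -0.9007,   0.4123,   0.1371, 527.7052],
       [ -0.0002,   0.3151,  -0.9491, 374.0732],
       [  0.    ,   0.    ,   0.    ,   1.    ]])}
[[ 0.901  -0.4339 -0.    ]
 [-0.4339 -0.901   0.0001]
 [-0.0001 -0.     -1.    ]]
cam in tool [81.4322  0.0817 30.6539] [[-0.0007 -0.9491 -0.3151]
 [ 1.     -0.0006 -0.0004]
 [ 0.0002 -0.3151  0.9491]]
```

Scene view: tester with the orange handle at about (206,203), yellow clip side on the right (220,215), red on the left (190,208). Top view: base from (286,216) to (297,108), handle at ~(291,166), jar (249,179), tin (331,175). The top handle_grip hit (380,226) is the wrench, so it's false.

Run:
```python
from h import *
np.set_printoptions(precision=1,suppress=True)
cs,ct=get_calibration("scene"),get_calibration("top")
print(tri([(P(cs),(206.5,198.1)),(P(ct),(291,165))]))
for uv in [(277,108),(316,111),(266,213),(306,217)]: print(onz(ct,uv,18))
for uv in [(207,164),(250,174),(152,288),(204,301)]: print(onz(cs,uv,18))
print(onz(cs,(206.5,198),123),onz(ct,(291.3,166),123))
```

```text
[631.2 -73.3 125.6]
[908.9 -34.1  18. ]
[ 890.3 -200.5   18. ]
[456.9  26.3  18. ]
[ 436.1 -137.2   18. ]
[ 444.7 -118.2   18. ]
[461.2  33.8  18. ]
[ 898. -189.   18.]
[912.6 -28.3  18. ]
[629.2 -71.1 123. ] [628.3 -77.6 123. ]
```

{"name": "servo_tool", "arguments": {"motion": [[8.54,4.2,3,0,0],[8.54,4.2,3,0,0],[8.54,4.2,3,0,0],[8.54,4.2,3,0,0],[8.54,4.2,3,0,0],[8.54,4.2,3,0,0],[8.54,4.2,3,0,0],[8.54,4.2,3,0,0]]}}

```text
t: 1.9
eef_pos: [470.3, 199.5, 405.1]
tcp_rot: [-3.062, 0.698, -0.001]
ft_force: [1.2, 0.5, 0.5]
gripper_width: 1.0
grasp_force: 0.0
```

{"name": "servo_tool", "arguments": {"motion": [[8.54,4.2,3,0,0],[8.54,4.2,3,0,0],[8.54,4.2,3,0,0],[8.54,4.2,3,0,0],[8.54,4.2,3,0,0],[8.54,4.2,3,0,0],[8.54,0,0,0,-8.8],[8.54,0,0,0,-8.8]]}}

```text
t: 2.9
eef_pos: [618.9, -71.5, 404.3]
tcp_rot: [3.134, -0.217, -0.001]
ft_force: [0.1, 0.3, -0.7]
gripper_width: 1.0
grasp_force: 0.0
```

{"name": "servo_tool", "arguments": {"motion": [[8.54,0,0,0,0]]}}

```text
t: 3.02
eef_pos: [618.7, -70.7, 404.6]
tcp_rot: [3.133, -0.226, -0.0]
ft_force: [0.1, 0.5, -0.5]
gripper_width: 0.998
grasp_force: 0.0
```

```bash
cat > look.py <<'E'
from h import *
import sys
np.set_printoptions(precision=1,suppress=True)
s=arm.sense(); cal=get_calibration("wrist"); im=capture("wrist")
R=cv2.Rodrigues(s["tcp_rot"])[0]
print("t",s["t"],s["eef_pos"],"yaw",np.degrees(np.arctan2(R[1,0],R[0,0])),s["ft_force"],s["gripper_width"],s["grasp_force"])
for q in ["handle_grip","handle","pointer","yellow_mark","red_mark"]:
    for r in tip_of("wrist",q)[:2]:
        z=dict(handle_grip=123,handle=65,pointer=50,yellow_mark=43,red_mark=43)[q]
        print(q,round(r["score"],2),np.array(r["uv"]),onz(cal,r["uv"],z))
cv2.imwrite("pics/%s.png"%sys.argv[1],im)
np.savez("pics/%s.npz"%sys.argv[1],K=cal["K"],T=cal["T"])
E
python3 look.py w1
```

```text
t 3.025 [618.7 -70.7 404.6] yaw -8.238216037870485 [ 0.1  0.5 -0.5] 0.9979969769722277 0.0
handle_grip 0.57 [309.1 146. ] [ 645.1 -117.3  123. ]
handle_grip 0.55 [258.7 168.7] [632.7 -76.  123. ]
handle 0.69 [260.  153.9] [631.7 -77.8  65. ]
pointer 0.85 [256.9  95.5] [685.2 -82.5  50. ]
yellow_mark 0.63 [203.8 149.7] [639.6 -20.7  43. ]
red_mark 0.75 [309.4 145.3] [ 628.5 -128.8   43. ]
red_mark 0.51 [119.1 190.9] [608.6  77.9  43. ]
```

View pics/w1.png

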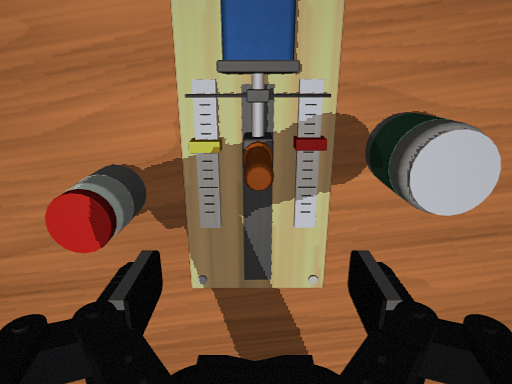

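Wrist view: handle top at (259,177), pointer along row 96 from col 185 to 331, yellow clip (205,147), red clip (310,144); tester is well aligned with the tool. The handle_grip hit on the red clip is false.

{"name": "servo_tool", "arguments": {"motion": [[8.54,0.7,0.2,2.5,0],[8.54,0.7,0.2,2.5,0],[8.54,0,0,1,0],[8.54,0,0,0,0]]}}

```text
t: 3.82
eef_pos: [631.9, -76.3, 344.3]
tcp_rot: [3.133, -0.222, -0.002]
ft_force: [0.1, -0.3, 0.2]
gripper_width: 0.995
grasp_force: 0.0
```

```bash
python3 look.py w2
python3 - <<'E'
from h import *
np.set_printoptions(precision=1,suppress=True)
a=np.load("pics/w1.npz");c=get_calibration("wrist")
r=[q["uv"] for q in tip_of("wrist","handle_grip")]
for uv in r: print("tri",uv,tri([(P(a),(258.7,168.7)),(P(c),uv)]))
E
```

```text
t 3.825 [631.9 -76.3 344.3] yaw -8.118004894489616 [ 0.1 -0.3  0.2] 0.994654372782371 0.0
handle_grip 0.88 [251.  212.9] [633.6 -74.4 123. ]
handle 0.94 [254.7 185.6] [632.7 -76.6  65. ]
pointer 0.71 [252.6 117.4] [684.5 -82.3  50. ]
yellow_mark 0.58 [191.4 178. ] [640.3 -22.3  43. ]
red_mark 0.96 [313.7 172.5] [ 630.1 -127.6   43. ]
tri [251.0, 212.9] [632.  -74.9 119.4]
```

View pics/w2.png

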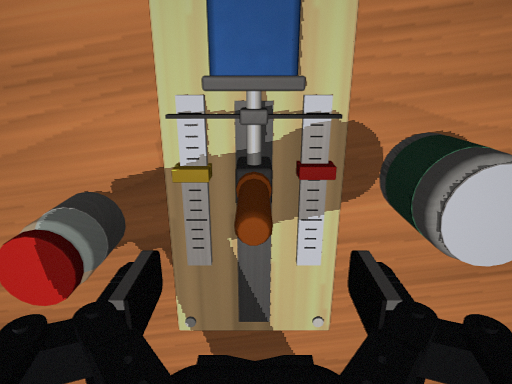

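Handle centred at (254,215), clear between the fingers; yellow clip (192,174), red (316,171), pointer row 116.

{"name": "servo_tool", "arguments": {"motion": [[8.54,0,0,2.5,0],[8.54,0,0,2.5,0],[8.54,0,0,1.5,0],[8.54,0,0,0,0],[3,0,0,0,0],[1.5,0,0,0,0],[1.5,0,0,0,0],[1.5,0,0,0,0]], "force": 80}}

```text
t: 5.18
eef_pos: [632.1, -75.8, 280.7]
tcp_rot: [-3.133, 0.222, -0.002]
ft_force: [-1.5, 2.5, 2.9]
gripper_width: 0.246
grasp_force: 78.2
```

{"name": "servo_tool", "arguments": {"motion": [[1.5,0,0,0,0],[1.5,0,0,0,0]]}}

```text
t: 5.42
eef_pos: [632.2, -75.8, 280.7]
tcp_rot: [-3.133, 0.221, -0.002]
ft_force: [-1.7, 5.0, 5.1]
gripper_width: 0.243
grasp_force: 78.5
```

```bash
python3 look.py w3
```

```text
t 5.425 [632.2 -75.8 280.7] yaw -8.087147961859914 [-1.7  5.   5.1] 0.2425628756250167 78.50561214610934
handle_grip 0.66 [254.8 270.5] [632.8 -75.9 123. ]
handle 0.93 [255.5 218.1] [633.  -76.3  65. ]
handle 0.51 [254.1 126.3] [688.7 -83.4  65. ]
pointer 0.73 [256.5 130.2] [684.2 -84.2  50. ]
yellow_mark 0.64 [175.1 203.3] [642.1 -22.4  43. ]
yellow_mark 0.37 [335.  201.1] [ 628.4 -130.1   43. ]
red_mark 0.72 [332.2 195.6] [ 632.6 -128.5   43. ]
```

View pics/w3.png

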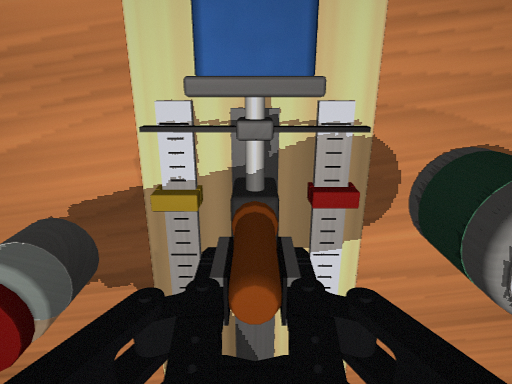

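Handle gripped between the pads at (255,270). Pointer at row 129; yellow clip ~(177,198), red ~(333,195). Zooming in numerically on the clips' edges.

Run:
```python
from h import *
np.set_printoptions(precision=1,suppress=True)
im=cv2.imread("pics/w3.png"); a=np.load("pics/w3.npz")
for n,u0,u1 in (("Y",165,190),("R",322,347)):
    print(n,[(r,im[r,u0:u1].mean(0).astype(int).tolist()) for r in range(180,216)])
for u in (160,205,300,350): print(u,[(r,int(im[r,u-3:u+4].mean())) for r in range(122,137)])
ex=np.array([np.cos(np.radians(-8.1)),np.sin(np.radians(-8.1)),0]); ey=np.array([-ex[1],ex[0],0])
o=np.array([632.8,-76,0])+75*ex
for q in (.054,.05):
  for s in (55,-55):
    for dx in (-6,6):
      for z in (43,30): print(q,s,dx,z,proj(a,o-ex*(20+q*1000-dx)+ey*s+[0,0,z]))
print("pointer",proj(a,o-ex*20+[0,0,50]))
```

```text
Y [(180, [76, 75, 77]), (181, [112, 113, 116]), (182, [148, 151, 155]), (183, [138, 142, 147]), (184, [138, 141, 147]), (185, [138, 141, 146]), (186, [134, 138, 143]), (187, [135, 139, 144]), (188, [136, 139, 144]), (189, [103, 117, 124]), (190, [5, 52, 68]), (191, [10, 57, 72]), (192, [12, 58, 73]), (193, [13, 58, 73]), (194, [13, 61, 77]), (195, [25, 101, 126]), (196, [34, 123, 153]), (197, [34, 124, 154]), (198, [34, 123, 153]), (199, [34, 123, 153]), (200, [34, 123, 153]), (201, [34, 123, 153]), (202, [34, 122, 152]), (203, [33, 122, 152]), (204, [34, 122, 152]), (205, [32, 121, 151]), (206, [32, 121, 151]), (207, [32, 121, 150]), (208, [32, 120, 150]), (209, [30, 120, 151]), (210, [33, 120, 150]), (211, [78, 93, 100]), (212, [137, 139, 144]), (213, [132, 136, 141]), (214, [132, 136, 141]), (215, [131, 136, 141])]
R [(180, [63, 64, 67]), (181, [105, 107, 112]), (182, [141, 145, 150]), (183, [138, 141, 147]), (184, [137, 141, 146]), (185, [139, 144, 148]), (186, [141, 145, 147]), (187, [0, 0, 52]), (188, [5, 6, 58]), (189, [6, 7, 59]), (190, [7, 7, 59]), (191, [6, 8, 63]), (192, [
[... 1018 characters left out ...]
133, 178), (134, 174), (135, 172), (136, 172)]
350 [(122, 146), (123, 86), (124, 86), (125, 129), (126, 0), (127, 21), (128, 39), (129, 35), (130, 34), (131, 46), (132, 130), (133, 207), (134, 189), (135, 185), (136, 153)]
0.054 55 -6 43 [175.  212.4]
0.054 55 -6 30 [179.2 205.5]
0.054 55 6 43 [173.6 195.9]
0.054 55 6 30 [177.9 189.8]
0.054 -55 -6 43 [335.2 212.4]
0.054 -55 -6 30 [331.  205.5]
0.054 -55 6 43 [336.6 195.9]
0.054 -55 6 30 [332.2 189.8]
0.05 55 -6 43 [174.5 206.9]
0.05 55 -6 30 [178.7 200.3]
0.05 55 6 43 [173.1 190.3]
0.05 55 6 30 [177.5 184.4]
0.05 -55 -6 43 [335.6 206.9]
0.05 -55 -6 30 [331.4 200.3]
0.05 -55 6 43 [337.  190.3]
0.05 -55 6 30 [332.7 184.4]
pointer [255.  125.4]
```

{"name": "servo_tool", "arguments": {"motion": [[1.5,-0.6,0,0,0],[1.5,-0.6,0,0,0],[1.5,-0.6,0,0,0],[1.5,-0.6,0,0,0],[1.5,-0.6,0,0,0],[1.5,-0.6,0,0,0],[1.5,-0.6,0,0,0],[1.5,-0.5,0,0,0]]}}

```text
t: 6.72
eef_pos: [587.5, -69.5, 280.7]
tcp_rot: [-3.133, 0.221, -0.015]
ft_force: [7.5, 1.5, -1.4]
gripper_width: 0.246
grasp_force: 78.2
```

```bash
cat > fine.py <<'E'
from h import *
import sys
np.set_printoptions(precision=2,suppress=True)
s=arm.sense(); cal=get_calibration("wrist"); im=capture("wrist"); cv2.imwrite("pics/%s.png"%sys.argv[1],im)
cv2.imwrite("pics/%s_z.png"%sys.argv[1],cv2.resize(im[80:230,100:412],None,fx=2.5,fy=2.5,interpolation=cv2.INTER_CUBIC))
R=cv2.Rodrigues(s["tcp_rot"])[0]; print(s["t"],s["eef_pos"],"tool moved",R.T@(s["eef_pos"]-[632.2,-75.8,280.7]),s["ft_force"],s["grasp_force"],s["gripper_width"])
ex=R[:,0]
for z in (50,52,54):
    p=onz(cal,(255,129.4),z); p[2]=43
    print("pointer top z",z,"-> row of clip centre under pointer",proj(cal,p), "edges",proj(cal,p+6*ex),proj(cal,p-6*ex))
for n,u in (("Y",slice(165,190)),("R",slice(322,347))):
    b=im[100:216,u].astype(float).mean(1); sat=b.max(1)-b.min(1)
    k=0 if n=="Y" else 0
    print(n,[(100+i,int(b[i,2]),int(sat[i])) for i in range(len(b)) if sat[i]>25])
E
python3 fine.py w4
```

```text
6.725 [587.53 -69.49 280.7 ] tool moved [-45.11   0.02  -0.42] [ 7.52  1.48 -1.36] 78.16277325153351 0.24550199748192297
pointer top z 50 -> row of clip centre under pointer [255.01 127.92] edges [255.01 118.27] [255.02 137.39]
pointer top z 52 -> row of clip centre under pointer [255.02 127.5 ] edges [255.01 117.84] [255.02 136.98]
pointer top z 54 -> row of clip centre under pointer [255.02 127.07] edges [255.02 117.41] [255.02 136.56]
Y [(132, 129, 73), (133, 196, 117), (134, 191, 111), (135, 190, 111), (136, 190, 111), (137, 190, 112), (138, 190, 113), (139, 190, 114), (140, 190, 115), (141, 190, 116), (142, 190, 117), (143, 190, 118), (144, 190, 120), (145, 190, 121), (146, 190, 122), (147, 190, 124), (148, 189, 127), (149, 166, 79)]
R [(132, 91, 54), (133, 196, 157), (134, 189, 149), (135, 187, 149), (136, 187, 149), (137, 188, 149), (138, 187, 150), (139, 186, 149), (140, 177, 142), (141, 161, 130), (142, 142, 117), (143, 127, 105), (144, 120, 103), (145, 114, 89), (146, 117, 31)]
```

View pics/w4_z.png

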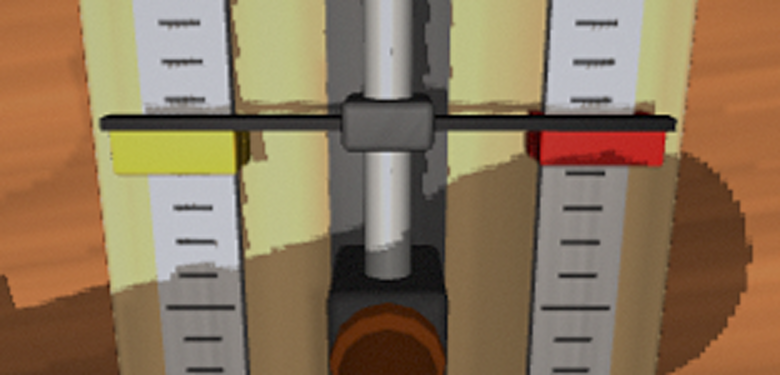

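Pointer (zoom row 123) now covers the near part of both clips; the yellow needs ~7.8 mm more, the red ~5.7 mm.

{"name": "servo_tool", "arguments": {"motion": [[1.5,-0.3,0,0,0],[1.5,-0.3,0,0,0],[1.5,-0.1,0,0,0],[1.5,0,0,0,0],[1.5,0,0,0,0]]}}

```text
t: 7.4
eef_pos: [580.9, -68.5, 280.7]
tcp_rot: [-3.133, 0.221, -0.015]
ft_force: [7.7, 2.7, -0.9]
gripper_width: 0.246
grasp_force: 78.3
```

```bash
python3 fine.py w5
```

```text
7.4 [580.86 -68.54 280.66] tool moved [-51.85   0.    -0.44] [ 7.74  2.68 -0.94] 78.26911993324757 0.24638563424329965
pointer top z 50 -> row of clip centre under pointer [255.01 127.92] edges [255.01 118.27] [255.02 137.39]
pointer top z 52 -> row of clip centre under pointer [255.02 127.5 ] edges [255.01 117.84] [255.02 136.98]
pointer top z 54 -> row of clip centre under pointer [255.02 127.07] edges [255.02 117.41] [255.02 136.56]
Y [(118, 69, 50), (119, 77, 67), (120, 199, 149), (121, 192, 110), (122, 191, 108), (123, 192, 109), (124, 185, 110), (125, 126, 85), (132, 131, 68), (133, 197, 123), (134, 192, 120), (135, 191, 120), (136, 191, 121), (137, 191, 123), (138, 172, 120)]
R [(115, 44, 44), (116, 81, 73), (117, 196, 164), (118, 190, 145), (119, 188, 147), (120, 187, 147), (121, 188, 147), (122, 188, 148), (123, 188, 148), (124, 180, 143), (125, 158, 128), (132, 91, 53), (133, 198, 163), (134, 188, 149), (135, 147, 31)]
```

View pics/w5_z.png

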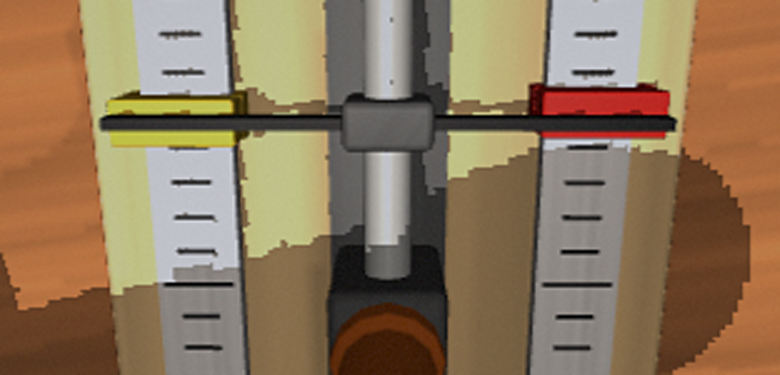

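Pointer (zoom row 123) is nearly mid-yellow (118–139 px); 1 mm more, then pause ~1.9 s.

{"name": "servo_tool", "arguments": {"motion": [[1.5,-0.1,0,0,0],[1.5,0,0,0,0],[1.5,0,0,0,0],[1.5,0,0,0,0],[1.5,0,0,0,0],[1.5,0,0,0,0],[1.5,0,0,0,0],[1.5,0,0,0,0]]}}

```text
t: 8.45
eef_pos: [580.0, -68.4, 280.7]
tcp_rot: [-3.133, 0.221, -0.015]
ft_force: [7.0, 1.1, -0.2]
gripper_width: 0.245
grasp_force: 78.2
```

{"name": "servo_tool", "arguments": {"motion": [[1.5,0,0,0,0],[1.5,0,0,0,0],[1.5,0,0,0,0],[1.5,0,0,0,0],[1.5,0,0,0,0],[1.5,0,0,0,0],[1.5,0,0,0,0],[1.5,0,0,0,0]]}}

```text
t: 9.45
eef_pos: [580.0, -68.4, 280.7]
tcp_rot: [-3.133, 0.221, -0.015]
ft_force: [7.9, 1.6, -0.8]
gripper_width: 0.246
grasp_force: 78.2
```

```bash
python3 fine.py w6
```

```text
9.45 [579.97 -68.4  280.69] tool moved [-52.74  -0.    -0.49] [ 7.92  1.59 -0.84] 78.24051646515727 0.24580593531490458
pointer top z 50 -> row of clip centre under pointer [255.01 127.92] edges [255.01 118.28] [255.02 137.4 ]
pointer top z 52 -> row of clip centre under pointer [255.02 127.5 ] edges [255.01 117.85] [255.02 136.98]
pointer top z 54 -> row of clip centre under pointer [255.02 127.08] edges [255.02 117.42] [255.02 136.57]
Y [(117, 57, 56), (118, 84, 68), (119, 199, 140), (120, 192, 105), (121, 190, 108), (122, 191, 109), (123, 192, 110), (124, 186, 111), (125, 128, 86), (132, 131, 69), (133, 197, 124), (134, 192, 121), (135, 192, 123), (136, 191, 128), (137, 109, 45)]
R [(114, 57, 57), (115, 147, 128), (116, 193, 156), (117, 188, 147), (118, 188, 147), (119, 187, 147), (120, 188, 147), (121, 188, 148), (122, 188, 149), (123, 188, 149), (124, 171, 137), (125, 154, 125), (132, 90, 57), (133, 188, 139)]
```

Yellow spans rows 118.6–137.2, centre 127.9, on target. Easing home.

{"name": "servo_tool", "arguments": {"motion": [[1.5,0.4,0,0,0],[1.5,0.5,0,0,0],[1.5,0.5,0,0,0],[1.5,0.5,0,0,0],[1.5,0.5,0,0,0],[1.5,0.5,0,0,0],[1.5,0.5,0,0,0],[1.5,0.5,0,0,0]]}}

```text
t: 10.5
eef_pos: [617.8, -73.8, 280.7]
tcp_rot: [-3.133, 0.221, -0.01]
ft_force: [4.8, 3.5, 2.8]
gripper_width: 0.252
grasp_force: 78.7
```

{"name": "servo_tool", "arguments": {"motion": [[1.5,0.4,0,0,0],[1.5,0.3,0,0,0],[1.5,0.3,0,0,0],[1.5,0.2,0,0,0],[1.5,0.2,0,0,0],[1.5,0.1,0,0,0],[1.5,0,0,0,0],[1.5,0,0,0,0]]}}

```text
t: 11.5
eef_pos: [631.7, -75.7, 280.6]
tcp_rot: [-3.133, 0.221, -0.006]
ft_force: [2.1, 4.1, 5.0]
gripper_width: 0.247
grasp_force: 79.1
```

```bash
python3 fine.py w7 | head -1
python3 - <<'E'
import cv2
im=cv2.imread("pics/w7.png")
for u in ((165,190),(322,347)): print([(r,int(im[r,u[0]:u[1],2].mean())) for r in list(range(186,214))])
for u in (205,300): print(u,[(r,int(im[r,u-3:u+4].mean())) for r in range(122,137)])
E
```

```text
11.5 [631.65 -75.75 280.64] tool moved [-0.55  0.02  0.05] [2.15 4.12 5.04] 79.05047630891204 0.24658031706097927
[(186, 142), (187, 143), (188, 144), (189, 124), (190, 67), (191, 72), (192, 72), (193, 73), (194, 77), (195, 127), (196, 153), (197, 153), (198, 153), (199, 153), (200, 152), (201, 152), (202, 152), (203, 151), (204, 151), (205, 151), (206, 150), (207, 150), (208, 150), (209, 150), (210, 150), (211, 101), (212, 143), (213, 141)]
[(186, 147), (187, 51), (188, 57), (189, 60), (190, 59), (191, 62), (192, 104), (193, 125), (194, 127), (195, 126), (196, 125), (197, 125), (198, 125), (199, 125), (200, 124), (201, 124), (202, 123), (203, 124), (204, 123), (205, 123), (206, 123), (207, 123), (208, 115), (209, 145), (210, 143), (211, 142), (212, 142), (213, 142)]
205 [(122, 110), (123, 119), (124, 189), (125, 88), (126, 1), (127, 47), (128, 59), (129, 57), (130, 54), (131, 67), (132, 159), (133, 185), (134, 182), (135, 181), (136, 180)]
300 [(122, 99), (123, 104), (124, 135), (125, 134), (126, 0), (127, 37), (128, 49), (129, 47), (130, 44), (131, 50), (132, 118), (133, 178), (134, 173), (135, 172), (136, 172)]
```

Practically home; press 2 mm more to be sure it sits on the stop.

{"name": "servo_tool", "arguments": {"motion": [[1.5,0.1,0,0,0],[1.5,0.1,0,0,0],[1.5,0,0,0,0],[1.5,0,0,0,0]]}}

```text
t: 12.05
eef_pos: [632.5, -75.8, 280.6]
tcp_rot: [-3.133, 0.222, 0.001]
ft_force: [-1.6, 6.3, 7.0]
gripper_width: 0.243
grasp_force: 79.4
```

```bash
python3 fine.py w8 | head -1
```

```text
12.05 [632.48 -75.85 280.62] tool moved [0.29 0.01 0.08] [-1.62  6.26  7.03] 79.37589621171355 0.24322589451972623
```

Home on the stop. Now out to the red clip.

{"name": "servo_tool", "arguments": {"motion": [[1.5,-0.5,0,0,0],[1.5,-0.6,0,0,0],[1.5,-0.6,0,0,0],[1.5,-0.6,0,0,0],[1.5,-0.6,0,0,0],[1.5,-0.6,0,0,0],[1.5,-0.6,0,0,0],[1.5,-0.6,0,0,0]]}}

```text
t: 13.1
eef_pos: [588.4, -69.6, 280.7]
tcp_rot: [-3.133, 0.221, -0.014]
ft_force: [8.6, 1.8, 0.2]
gripper_width: 0.241
grasp_force: 78.4
```

{"name": "servo_tool", "arguments": {"motion": [[1.5,-0.4,0,0,0],[1.5,-0.2,0,0,0],[1.5,-0.1,0,0,0],[1.5,0,0,0,0],[1.5,0,0,0,0]]}}

```text
t: 13.72
eef_pos: [581.7, -68.7, 280.7]
tcp_rot: [-3.133, 0.221, -0.014]
ft_force: [7.8, 2.4, 0.3]
gripper_width: 0.243
grasp_force: 78.3
```

```bash
python3 fine.py w9
```

```text
13.725 [581.67 -68.67 280.66] tool moved [-51.03   0.02  -0.4 ] [7.79 2.38 0.31] 78.33388097584248 0.24309447845168689
pointer top z 50 -> row of clip centre under pointer [255.01 127.91] edges [255.01 118.26] [255.02 137.39]
pointer top z 52 -> row of clip centre under pointer [255.01 127.49] edges [255.01 117.83] [255.02 136.97]
pointer top z 54 -> row of clip centre under pointer [255.02 127.06] edges [255.01 117.39] [255.02 136.55]
Y [(119, 74, 48), (120, 83, 72), (121, 199, 151), (122, 192, 113), (123, 192, 109), (124, 183, 111), (125, 127, 85), (132, 132, 68), (133, 197, 122), (134, 191, 119), (135, 191, 119), (136, 191, 120), (137, 191, 121), (138, 191, 124), (139, 189, 137)]
R [(116, 44, 44), (117, 75, 69), (118, 194, 163), (119, 189, 146), (120, 188, 147), (121, 188, 148), (122, 188, 148), (123, 189, 149), (124, 183, 145), (125, 166, 134), (132, 124, 87), (133, 195, 157), (134, 190, 155), (135, 187, 149), (136, 138, 37)]
```

View pics/w9_z.png

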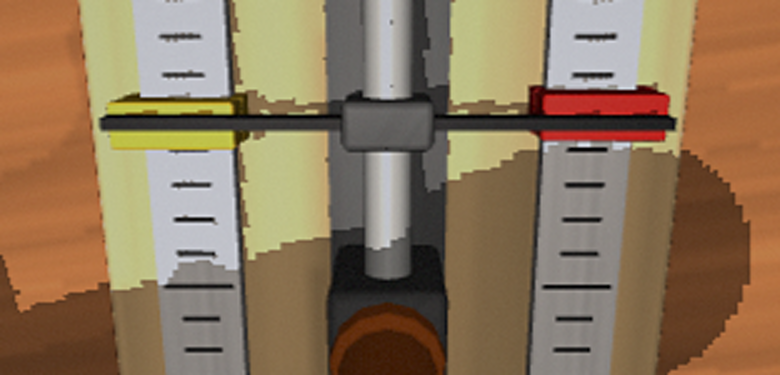

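The pointer stands over the red clip (rows 117.6–136.4, centre 127.0 against 127.5), within 0.3 mm. Hold briefly and hand in.

{"name": "servo_tool", "arguments": {"motion": [[1.5,0,0,0,0],[1.5,0,0,0,0],[1.5,0,0,0,0],[1.5,0,0,0,0],[1.5,0,0,0,0],[1.5,0,0,0,0],[1.5,0,0,0,0],[1.5,0,0,0,0]]}}

```text
t: 14.78
eef_pos: [581.7, -68.7, 280.7]
tcp_rot: [-3.133, 0.221, -0.014]
ft_force: [8.4, 1.5, 0.2]
gripper_width: 0.245
grasp_force: 78.3
```

```bash
python3 -c "
from h import *
print(arm.sense()['eef_pos']); print(order.close_job())"
```

```text
[581.69162272 -68.65079161 280.69329223]
the job is handed in; nothing more can be done
None
```

Job handed in at about 15 s: I paused about 1.9 s over the yellow clip, eased the drawbar home onto its stop, and the arm is still gripping the handle with the pointer within about 0.3 mm of the red clip's middle.

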